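# Open the guard gate of a bench disc sander

## Robot

A 7-joint arm with a two-finger parallel gripper is mounted at the origin on the work surface. World frame = base frame: x ahead of the robot, y to its left, z up, the work surface at z = 0. Lengths are in m, angles in rad, forces in N, time in s.
With the tool pointing down it reaches from about 0.425 to 0.925 m from the base axis. Payload 6.8 kg.
Tool frame: the origin (TCP) lies at the very end of the fingers, on their centre line; the grasp point (between the pads) lies 19 mm behind it (manip.tcp_to_grasp is the distance from the TCP to the grasp point, in m); z points along the fingers, y is the line along which they close (so a half turn about z gives the same grasp; the last joint's range is limited). The gripper opens to 88 mm and grips with 3 to 60 N. Pads are 20 mm wide; open, the fingers measure 115 mm over their backs; the gripper's body (75 mm by 178 mm) begins 61 mm behind the grasp point.
Start: joints at [-1.37, 0.477, 0.022, 1.555, -0.011, 1.109, -0.083], TCP at [0.205, 0.643, 0.223] pointing down, gripper open.
Joint ranges: [-2.96, 2.96], [-0.34, 2.1], [-1.41, 1.46], [0.24, 2.44], [-1.37, 4.51], [0.17, 1.92], [-2.96, 2.96]. Speed limits (rad/s): [2.39, 2.39, 3.14, 3.14, 3.14, 3.14, 3.14].

## Interface

Orientations are given as a unit quaternion [x, y, z, w].
In Python, from plant import manip, cams gives the robot as it stands.
- The arm moves only by the tool arm_command, never from a script. Its argument "deltas" is a list of rows, each an object with "linear": the shift along the tool's x, y, z in units of 25 mm (1.0 is 25 mm), a list of three; "spin": the turn about the tool's z in rad; "gripper": the closure, from -1 (fully open) to 1 (shut). In form: [{"linear": [dx, dy, dz], "spin": spin, "gripper": gripper}, ...]. A call has 1 to 8 rows; each row shifts and turns the commanded pose from where the row before left it, along the tool's axes as they then stand; what a row does not reach is not made up. A row lasts 1/10 s, in which the tool goes at most 50 mm and 8.59 degrees, less where a joint would pass 70% of its speed; a pose out of reach is approached as far as the arm can. A call is refused whole if a number of a shift passes 1 or a number of a turn 0.15, either way. A call with a gripper value outside its range is refused whole. The fingers move at their own pace and stop on an object; "grip_force" is the grip in N (left out, the last holds). Time passes only in rows, so rows that do not move let the fingers close. It gives the time, the measured TCP pose, the force, the opening and the grip force at its end, in the units of the state.
- manip.get_state(): the state, without advancing time (a new reading comes with each control period).
- cams.snapshot(name): name is "side" or "top"; returns (picture, depth): 420x560x3 uint8, red, green, blue; 420x560 float32, m along the optical axis (not along the pixel's ray), 0 where there is no reading.
- cams.get_calibration(name): a dict with "vertical_fov" (degrees; the focal length in pixels is half the picture's height over the tangent of half this angle, whatever the lens; pixels are square), "cx", "cy" (the principal point, pixels), "dist_coeffs" ([k1, k2, p1, p2, k3] as OpenCV has them; the pictures are not rectified), "view" (4x4, takes a point from world to camera coordinates). Camera axes: x right, y down, z forward; pixel columns grow to the right and rows downward; lengths in m; the calibration is good to about 2 mm. A picture is of the moment at which its call begins. get_calibration takes no time and is no camera call.
- manip.sign_off(): hands the job in; it is judged then, once.
The state is a dict: "clock": time; "joint_pos": joint angles; "qd": joint speeds; "effort": joint torques, N m; "ee_pos": TCP position; "tcp_rot": TCP orientation; "force": force on the tool from outside, world axes, zero at the start; "ft_torque": the same for the moment, N m; "opening": opening from 0.0 (shut) to 1.0 (fully open); "grip_force": force on a finger pad.
Only numpy, scipy, OpenCV 4.12 (cv2) and the standard library are available. Lean on these libraries where they do the work, as an engineer would, in place of code of your own. Each camera call takes 0.05 s, during which the arm holds its last target. There are 200 camera calls.

## Task

Open the guard gate of the bench disc sander so that its disc can be changed: ease the gate inward until you feel the latch bar just touch the back of its catch, lift the bar by its knob clear over the catch's lip, and swing the gate out to about a right angle. Be light-handed: never force the bar against the catch. Leave the gate standing still with the bar lying down on its rest, and leave the other things on the bench and on the guard where they are.

Things in the scene. Friction and masses are not known exactly. Their poses are not given: they have to be found in the camera images.
- guard: fixed guard box round the bench disc sander: aluminium posts, clear sides and top, 300 mm wide (y), 220 deep (x), 236 high. Origin on the table under the middle of its front plane; x points into the guard, y to the hinge side, z up. Gate, latch and catch are on its front (-x). The catch is a bright steel channel bracket on the right front post, holding the bar's nose
- catch_place (a point): point on the guard where the catch's channel nominally has its middle (axes as guard), 22 mm before the front plane. The channel runs 25 mm along y, 20 mm wide inside, floor 10 mm below this point. The bracket sits in slotted holes: the true channel is up to 6 mm nearer or farther (x), not measured, so find its back wall by feel. More than 8 N between bar and catch (11 N of push at the knob) is forcing it
- catch_lip (a point): point on the guard where the catch's return lip nominally ends (same 6 mm doubt in x), at its top, 207 mm up. The lip, 5 mm thick, reaches from the front wall 12 mm back over the 6 mm thick nose, 3 mm above it, leaving a mouth of 8 mm before the back wall: the nose comes up only within 2 mm of the back wall. Pushing in takes under 3.5 N at the knob until the bar meets that wall, after 0 to 10 mm, then stiffens at once
- hinge: the fixed hinge knuckles of the gate, on the left front post. Origin on the hinge axis at table height; the axis is vertical. Axes as guard's, which it is fixed to, 128 mm to its +y side
- leaf (a joint): swing of the gate leaf, rad: near 0 closed (-0.055 to 0.055 while latched), grows as the gate swings out to the front (clockwise from above), stop at 1.75; a right angle is 1.57. Leaf: aluminium frame with clear pane, 238 mm wide, 30 to 234 mm above the table, 12 mm thick, front face in the hinge axis' plane. Light friction (about 1.2 N at the knob), stays where left
- bar (a joint): turn of the latch bar about its pivot on the gate, rad: 0 lying level on its rest, grows as the nose is lifted, stop at 0.26; its nose clears the catch's lip from 0.17 up. Falls back by its own weight (0.16 kg); lifting takes 2 to 6 N at the knob. Steel bar 14 mm high, 6 mm thick, level along the gate 22 mm in front of the leaf and 192 mm above the table; its pivot is 110 mm from the hinge axis, its nose end 275 mm
- knob (a point): grip point of the bar's black knob: middle of its round neck, 14 mm across, which stands out square from the gate's front for 44 mm between the bar and a round head 26 mm across and 10 mm thick. 80 mm from the bar's pivot, 190 mm from the hinge axis along the gate and 46 mm in front of the gate's front face, 192 mm above the table with the bar down. Its x axis points along the neck into the gate, y along the bar towards the pivot
- nose (a point): middle of the end face of the bar's nose, which lies in the catch; 165 mm from the bar's pivot
- leaf_edge (a point): top corner of the gate leaf's free edge, middle of its thickness
- cork_block: cork sanding block 62 x 105 x 30 mm, lying on the guard's top; origin under its middle
- bottle: clear water bottle with a blue cap, 70 mm across, 225 mm high; origin under its middle
- jar: empty glass jar, 76 mm across, 95 mm high; origin under its middle
- dust_brush: wooden dust brush lying on the table; origin under its middle
- board: wooden work board 200 x 270 x 18 mm; origin under its middle
- coaster1: round wooden coaster 96 mm across, 5 mm thick, lowest of a pile of three in front of the guard, under the gate's swing; origin under its middle
- coaster2: round wooden coaster 96 mm across, 5 mm thick, second of that pile; origin under its middle
- coaster3: round wooden coaster 96 mm across, 5 mm thick, top of that pile; origin under its middle
- coaster4: round wooden coaster 96 mm across, 5 mm thick, lying alone in front of the guard, under the gate's swing; origin under its middle

How it is judged:
On the way, in this order (a step that is already met when the one before it is completed fails the run):
1. the bar is lifted clear of the catch's lip while the gate is still shut (value of joint bar above 0.155 rad and value of joint leaf below 0.07 rad), for 0.1 s.
2. the gate is swung out well past the catch (value of joint leaf above 1 rad), for 0.1 s.
At the end, for the whole second after the job is handed in: The gate stands still, swung out 1.25 rad (about 72 degrees) or more, up to its stop at 100 degrees, with the latch bar lying down on its rest (within 0.05 rad) and nothing held (value of joint leaf above 1.25 rad and value of joint bar below 0.05 rad and velocity of joint leaf between -0.03 and 0.03 rad/s); the robot touches nothing.
It fails at once if the latch bar is forced against the catch with more than 8 N (contact force between hinge and guard above 8 N).
It fails at once if another thing on the bench or the guard is shifted by more than 30 mm (distance of any of coaster1, coaster2, coaster3, coaster4, cork_block, bottle, jar, dust_brush, board from where it was at the start of the episode above 0.03 m).
It also fails if it takes over 58 s, if anything falls off the work surface, if the arm or the gripper's body presses on something with over 40 N, if the wrist force passes 120 N, or if a joint passes its speed limit or range.

## Working session

There is one attempt and no reset: what is moved stays moved. The work goes in short steps, Python scripts to look and compute and a tool call to move; the robot and the scene stay as the last step left them, time stands still between calls to the robot, and variables do not carry over. Pictures are saved under pics/ and viewed, at most 10 in all, crops included, and the job is handed in when it is done.

Besides the shell and the picture viewer there is one more tool, called by a JSON object that holds its "api" and its "payload". arm_command: Moves the arm, as the interface text tells. Its arguments: {"type":"object","properties":{"deltas":{"type":"array"},"grip_force":{"type":"number"}},"required":["deltas"]}

```bash
ls; mkdir -p pics; python3 - <<'E'
from plant import manip,cams
import cv2,numpy as np
for n in("side","top"):
    p,d=cams.snapshot(n); cv2.imwrite(f"pics/{n}0.png",p[:,:,::-1]); np.save(f"pics/{n}0.npy",d)
    c=cams.get_calibration(n); print(n,c)
s=manip.get_state(); print({k:np.round(v,3).tolist() for k,v in s.items()}, manip.tcp_to_grasp)
E
```

```text
pics
side {'vertical_fov': 42.856022621914825, 'cx': 281.8639763982557, 'cy': 213.11897021182253, 'dist_coeffs': array([-0.11504589,  0.        ,  0.        ,  0.        ,  0.        ]), 'view': array([[ 0.78690663, -0.61700804, -0.00889012, -0.39932257],
       [-0.47664508, -0.59861748, -0.64379079,  0.38754973],
       [ 0.39190231,  0.51084068, -0.76514991,  1.37518046],
       [ 0.        ,  0.        ,  0.        ,  1.        ]])}
top {'vertical_fov': 45.6645965959836, 'cx': 276.56748220513646, 'cy': 211.91772878783618, 'dist_coeffs': array([0.00030172, 0.        , 0.        , 0.        , 0.        ]), 'view': array([[-2.22994055e-02, -9.99750546e-01,  1.25783550e-03,
         5.90629368e-02],
       [-9.81216128e-01,  2.16448168e-02, -1.91693536e-01,
         5.29945160e-01],
       [ 1.91618491e-01, -5.50886036e-03, -9.81454027e-01,
         1.30413918e+00],
       [ 0.00000000e+00,  0.00000000e+00,  0.00000000e+00,
         1.00000000e+00]])}
{'clock': 0.1, 'joint_pos': [-1.37, 0.478, 0.022, 1.556, -0.011, 1.109, -0.083], 'qd': [0.0, -0.0, 0.003, -0.003, -0.0, -0.0, -0.001], 'effort': [0.005, -58.408, 1.54, -27.331, -0.054, 0.013, 0.0], 'ee_pos': [0.205, 0.643, 0.222], 'tcp_rot': [0.154, 0.988, -0.001, -0.0], 'force': [0.046, -0.502, -0.328], 'ft_torque': [0.008, 0.025, 0.002], 'grip_force': 0.0, 'opening': 0.997} 0.0187
```

View pics/side0.png

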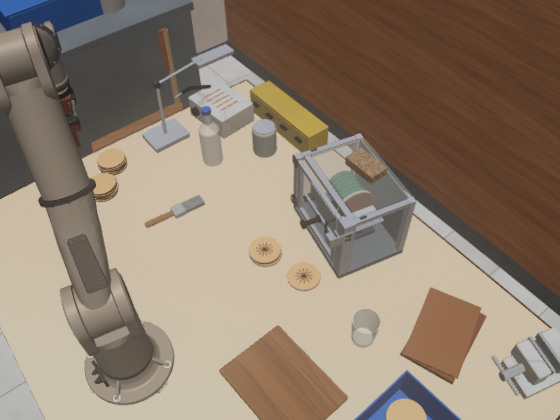

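View pics/top0.png

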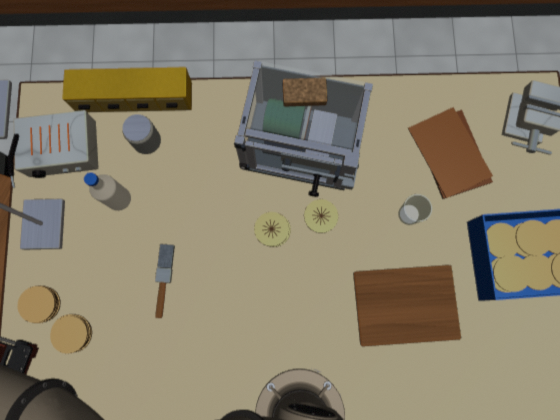

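The side view shows the guard around (350,205), with the knob at about (305,222). In the top view the guard's front bottom runs from (240,165) to (352,185), the knob head is at (315,192), the bottle is at (100,187), and the coasters are at (272,228) and (321,215). I'll enlarge both guard regions.

```bash
python3 - <<'E'
import cv2
a=cv2.imread("pics/top0.png")[55:215,225:385]; b=cv2.imread("pics/side0.png")[130:280,270:420]
cv2.imwrite("pics/crop0.png",cv2.hconcat([cv2.resize(a,(400,400),interpolation=cv2.INTER_CUBIC),cv2.resize(b,(400,400),interpolation=cv2.INTER_CUBIC)]))
E
```

```text
(no output)
```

View pics/crop0.png

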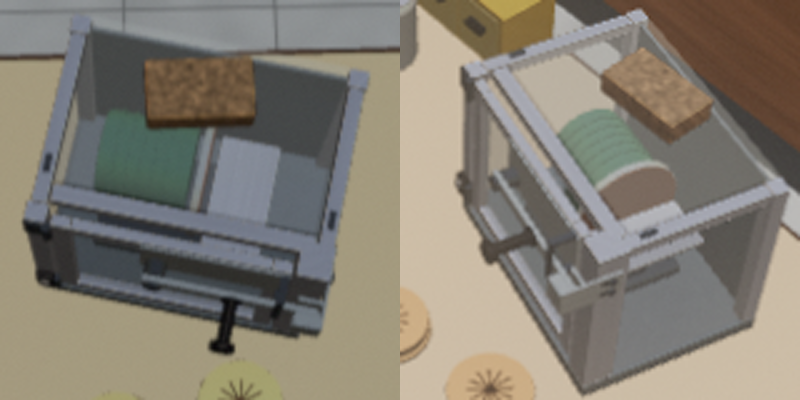

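The crop shows the bar, black knob and catch clearly. The knob head is at top pixel (314,193) and side pixel (304,223), and the guard's top corners are visible in both views. Next I'll fit the guard pose from these points.

```bash
cat > h.py <<'E'
import numpy as np,cv2
from plant import cams,manip
from scipy.optimize import least_squares
from scipy.spatial.transform import Rotation as R
C={n:cams.get_calibration(n) for n in("side","top")}
def proj(n,P):
    c=C[n]; f=210/np.tan(np.radians(c["vertical_fov"]/2)); K=np.array([[f,0,c["cx"]],[0,f,c["cy"]],[0,0,1]])
    V=c["view"]; return cv2.projectPoints(np.atleast_2d(P).astype(float),cv2.Rodrigues(V[:3,:3])[0],V[:3,3],K,c["dist_coeffs"])[0][:,0]
def tri(t,s,x0=(.6,0,.19)):
    r=least_squares(lambda p:np.r_[proj("top",p)[0]-t,proj("side",p)[0]-s],x0); return r.x,r.fun
def G(p,P):
    P=np.atleast_2d(P); c,s=np.cos(p[2]),np.sin(p[2]); return np.c_[p[0]+c*P[:,0]-s*P[:,1],p[1]+s*P[:,0]+c*P[:,1],P[:,2]]
E
python3 - <<'E'
from h import *
a=.009
L=np.array([[a,.15-a,.236],[a,-.15+a,.236],[.22-a,.15-a,.236],[.22-a,-.15+a,.236]])
T=np.array([[239.8,140.2],[352.2,159.8],[257,63.8],[368.2,85.4]]); S=np.array([[296.2,157],[345,221.9],[360,135.6],[413.6,200.5]])
f=lambda p:np.r_[(proj("top",G(p,L))-T).ravel(),(proj("side",G(p,L))-S).ravel()]
r=least_squares(f,[.6,0,0]); p=r.x; print("guard",p.round(4)); print(r.fun.round(1))
print("knobhead tri",tri([313.8,193],[303.75,223]))
for n,q in dict(head=[-.073,-.062,.192],neck=[-.046,-.062,.192],hinge=[0,.128,0],open=[-.19,.174,.192]).items(): print(n,G(p,q).round(4),proj("top",G(p,q)).round(1),proj("side",G(p,q)).round(1))
Rm=R.from_quat(manip.get_state()["tcp_rot"]).as_matrix();print(Rm.round(3))
for n,cs in dict(bottle=(100,187),jar=0,).items(): pass
E
```

```text
guard [ 6.34e-01  2.00e-04 -2.29e-01]
[-1.1 -0.7  1.8  2.8 -0.4 -0.2  0.3 -0.   1.7 -2.3  1.6  2.1 -1.  -1.
 -1.1 -1.8]
knobhead tri (array([ 0.54830442, -0.04394457,  0.19593824]), array([ 0.06583917, -0.16713637, -0.18316881,  0.06810368]))
head [[ 0.5488 -0.0436  0.192 ]] [[313.6 193. ]] [[303.6 223.8]]
neck [[ 0.5751 -0.0498  0.192 ]] [[315.7 182.5]] [[312.7 220.5]]
hinge [[0.6631 0.1248 0.    ]] [[248.5 170.8]] [[296.2 212.1]]
open [[0.4885 0.2128 0.192 ]] [[208.7 219.5]] [[230.2 179.5]]
[[-0.953  0.304 -0.   ]
 [ 0.304  0.953 -0.002]
 [-0.    -0.002 -1.   ]]
```

{"api": "arm_command", "payload": {"deltas": [{"linear": [-0.5,-0.5,-0.3],"spin": 0,"gripper": -0.2},{"linear": [-0.93,-0.91,-0.3],"spin": 0,"gripper": -0.2},{"linear": [-0.93,-0.91,-0.3],"spin": 0,"gripper": -0.2},{"linear": [-0.93,-0.91,-0.3],"spin": 0,"gripper": -0.2},{"linear": [-0.93,-0.91,-0.3],"spin": 0,"gripper": -0.2},{"linear": [-0.93,-0.91,-0.3],"spin": 0,"gripper": -0.2},{"linear": [-0.93,-0.91,-0.3],"spin": 0,"gripper": -0.2},{"linear": [-0.93,-0.91,-0.3],"spin": 0,"gripper": -0.2}], "grip_force": 15}}

```text
clock: 0.9
ee_pos: [0.3208, 0.4235, 0.2833]
tcp_rot: [0.154, 0.988, 0.0, 0.0]
force: [0.3, 0.6, 1.5]
opening: 0.597
grip_force: 0.0
```

{"api": "arm_command", "payload": {"deltas": [{"linear": [-0.93,-0.91,0],"spin": 0,"gripper": -0.2},{"linear": [-0.93,-0.91,0],"spin": 0,"gripper": -0.2},{"linear": [-0.93,-0.91,0],"spin": 0,"gripper": -0.2},{"linear": [-0.93,-0.91,0],"spin": 0,"gripper": -0.2},{"linear": [-0.93,-0.91,0],"spin": 0,"gripper": -0.2},{"linear": [-0.93,-0.91,0],"spin": 0,"gripper": -0.2},{"linear": [-0.93,-0.91,0],"spin": 0,"gripper": -0.2},{"linear": [0,0,0],"spin": 0,"gripper": -0.2}]}}

```text
clock: 1.7
ee_pos: [0.4283, 0.2193, 0.2831]
tcp_rot: [0.158, 0.987, -0.0, 0.0]
force: [-0.7, 0.0, -0.7]
opening: 0.596
grip_force: 0.0
```

{"api": "arm_command", "payload": {"deltas": [{"linear": [-0.93,-0.91,0],"spin": 0,"gripper": -0.2},{"linear": [-0.93,-0.91,0],"spin": 0,"gripper": -0.2},{"linear": [-0.93,-0.91,0],"spin": 0,"gripper": -0.2},{"linear": [-0.93,-0.91,0],"spin": 0,"gripper": -0.2},{"linear": [-0.93,-0.91,0],"spin": 0,"gripper": -0.2},{"linear": [-0.93,-0.91,0],"spin": 0,"gripper": -0.2},{"linear": [-0.93,-0.91,0],"spin": 0,"gripper": -0.2},{"linear": [-0.93,-0.91,0],"spin": 0,"gripper": -0.2}]}}

```text
clock: 2.5
ee_pos: [0.5483, -0.0059, 0.2829]
tcp_rot: [0.154, 0.988, 0.0, -0.0]
force: [0.4, 0.1, -0.2]
opening: 0.601
grip_force: 0.0
```

{"api": "arm_command", "payload": {"deltas": [{"linear": [-0.5,-0.5,0],"spin": 0,"gripper": -0.2},{"linear": [-0.5,-0.5,0],"spin": 0,"gripper": -0.2},{"linear": [0,0,0],"spin": -0.04,"gripper": -0.2},{"linear": [0,0,0],"spin": -0.04,"gripper": -0.2},{"linear": [0,0,0],"spin": 0,"gripper": -0.2}]}}

```text
clock: 3.0
ee_pos: [0.5641, -0.0363, 0.2827]
tcp_rot: [0.114, 0.993, 0.0, -0.0]
force: [0.3, 0.2, 0.6]
opening: 0.599
grip_force: 0.0
```

```bash
cat > st.py <<'E'
from h import *
p=np.array([.634,.0002,-.229])
s=manip.get_state();M=R.from_quat(s["tcp_rot"]).as_matrix()
e=s["ee_pos"]; c,q=np.cos(p[2]),np.sin(p[2]); Gx=np.array([c,q,0]);Gy=np.array([-q,c,0]); d=e-np.r_[p[:2],0]
print("t",s["clock"],"tcp in guard mm",(1e3*np.array([d@Gx,d@Gy,e[2]])).round(1),"yaw rel -gx",round(np.arctan2((M[:,0])@-Gy,M[:,0]@-Gx),4),"F guard",np.round([s["force"]@Gx,s["force"]@Gy,s["force"][2]],2),"op",s["opening"],s["grip_force"],"q1,q7",np.round(s["joint_pos"],2))
E
cat > snap.py <<'E'
import sys; from h import *
k=sys.argv[1]
a,_=cams.snapshot("top");b,_=cams.snapshot("side")
(x,y),(u,v)=[tuple(map(int,z.split(','))) for z in sys.argv[2:4]]
cv2.imwrite(f"pics/{k}.png",cv2.hconcat([cv2.resize(i[Y:Y+130,X:X+130,::-1],(400,400),interpolation=cv2.INTER_CUBIC) for i,X,Y in((a,x,y),(b,u,v))]))
E
python3 st.py; python3 snap.py above 250,110 250,150
```

```text
t 3.0 tcp in guard mm [-59.8 -51.4 282.7] yaw rel -gx 0.0003 F guard [0.3  0.23 0.57] op 0.5987114690498032 0.0 q1,q7 [-0.43  0.25  0.47  1.78 -0.13  1.14  1.42]
```

View pics/above.png

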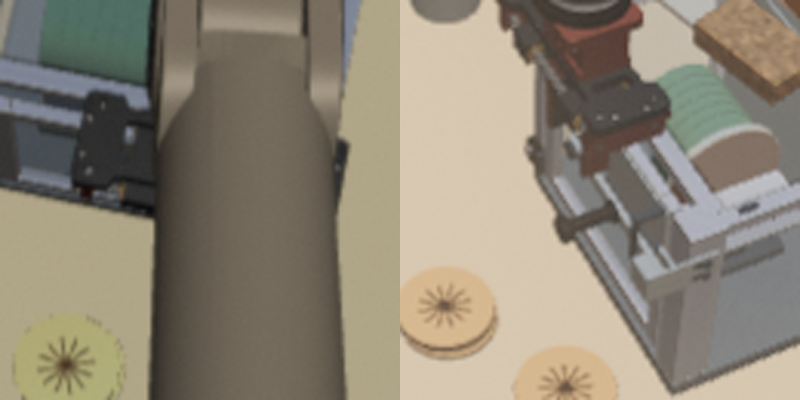

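{"api": "arm_command", "payload": {"deltas": [{"linear": [-0.4,-0.42,0.4],"spin": 0,"gripper": -0.2},{"linear": [0,0,0.8],"spin": 0,"gripper": -0.2},{"linear": [0,0,0.8],"spin": 0,"gripper": -0.2},{"linear": [0,0,0.8],"spin": 0,"gripper": -0.2},{"linear": [0,0,0.8],"spin": 0,"gripper": -0.2},{"linear": [0,0,0.6],"spin": 0,"gripper": -0.2},{"linear": [0,0,0.2],"spin": 0,"gripper": -0.2},{"linear": [0,0,0],"spin": 0,"gripper": -0.2}]}}

```text
clock: 3.9
ee_pos: [0.5716, -0.0486, 0.1723]
tcp_rot: [0.114, 0.993, -0.0, -0.001]
force: [-0.4, -0.1, 0.8]
opening: 0.601
grip_force: 0.0
```

```bash
python3 st.py; python3 snap.py down 250,110 250,150
```

```text
t 3.9 tcp in guard mm [-49.7 -61.7 172.3] yaw rel -gx -0.0001 F guard [-0.33 -0.21  0.83] op 0.6007177607146182 0.0 q1,q7 [-0.37  0.39  0.45  1.88 -0.21  0.92  1.51]
```

View pics/down.png

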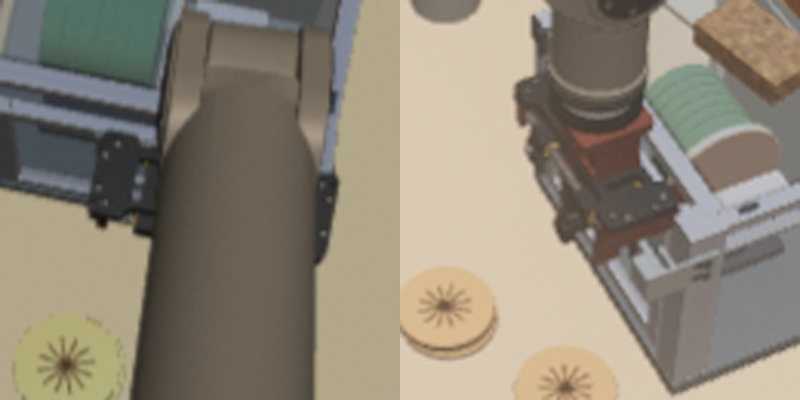

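The side view shows the fingers straddling the neck, with the head showing in front at (568,225). Closing now.

{"api": "arm_command", "payload": {"deltas": [{"linear": [0,0,0],"spin": 0,"gripper": 0.2},{"linear": [0,0,0],"spin": 0,"gripper": 0.4},{"linear": [0,0,0],"spin": 0,"gripper": 0.55},{"linear": [0,0,0],"spin": 0,"gripper": 0.65},{"linear": [0,0,0],"spin": 0,"gripper": 0.75},{"linear": [0,0,0],"spin": 0,"gripper": 0.9},{"linear": [0,0,0],"spin": 0,"gripper": 1},{"linear": [0,0,0],"spin": 0,"gripper": 1}], "grip_force": 15}}

```text
clock: 4.8
ee_pos: [0.5723, -0.0482, 0.1727]
tcp_rot: [0.114, 0.993, 0.0, 0.0]
force: [1.2, 2.7, 0.3]
opening: 0.15
grip_force: 15.0
```

```bash
python3 st.py
```

```text
t 4.8 tcp in guard mm [-49.1 -61.2 172.7] yaw rel -gx 0.0006 F guard [0.53 2.91 0.26] op 0.15041016903775042 15.002003610134125 q1,q7 [-0.37  0.39  0.45  1.88 -0.21  0.92  1.51]
```

{"api": "arm_command", "payload": {"deltas": [{"linear": [-0.03,0.04,0],"spin": 0,"gripper": 1},{"linear": [-0.03,0,0],"spin": 0,"gripper": 1},{"linear": [0,0,0],"spin": 0,"gripper": 1}]}}

```text
clock: 5.1
ee_pos: [0.5735, -0.0488, 0.1727]
tcp_rot: [0.114, 0.993, -0.0, -0.0]
force: [-0.0, -0.2, 2.6]
opening: 0.152
grip_force: 15.0
```

```bash
python3 st.py
```

```text
t 5.1 tcp in guard mm [-47.8 -61.4 172.7] yaw rel -gx -0.0002 F guard [ 0.03 -0.17  2.56] op 0.15246820308559209 15.009652823209763 q1,q7 [-0.37  0.39  0.45  1.87 -0.21  0.92  1.51]
```

{"api": "arm_command", "payload": {"deltas": [{"linear": [-0.03,0,0],"spin": 0,"gripper": 1}]}}

```text
clock: 5.2
ee_pos: [0.5739, -0.0489, 0.1727]
tcp_rot: [0.114, 0.993, -0.0, -0.001]
force: [-5.0, -1.3, 4.9]
opening: 0.154
grip_force: 15.0
```

{"api": "arm_command", "payload": {"deltas": [{"linear": [-0.03,0,0],"spin": 0,"gripper": 1}]}}

```text
clock: 5.3
ee_pos: [0.5738, -0.0489, 0.1726]
tcp_rot: [0.114, 0.993, -0.0, -0.001]
force: [-7.8, -0.2, 7.3]
opening: 0.155
grip_force: 15.0
```

{"api": "arm_command", "payload": {"deltas": [{"linear": [-0.03,0,0],"spin": 0,"gripper": 1}]}}

```text
clock: 5.4
ee_pos: [0.5738, -0.0489, 0.1726]
tcp_rot: [0.114, 0.993, 0.0, -0.002]
force: [-10.9, 1.0, 10.1]
opening: 0.153
grip_force: 15.0
```

{"api": "arm_command", "payload": {"deltas": [{"linear": [0.06,0,0],"spin": 0,"gripper": 1}]}}

```text
clock: 5.5
ee_pos: [0.5738, -0.0489, 0.1727]
tcp_rot: [0.114, 0.993, -0.0, -0.001]
force: [-1.5, -0.5, 2.4]
opening: 0.156
grip_force: 15.0
```

```bash
python3 st.py
```

```text
t 5.5 tcp in guard mm [-47.5 -61.5 172.7] yaw rel -gx -0.0003 F guard [-1.33 -0.85  2.36] op 0.15624278263236047 15.0174580514431 q1,q7 [-0.37  0.39  0.45  1.87 -0.21  0.93  1.51]
```

{"api": "arm_command", "payload": {"deltas": [{"linear": [0,0,-0.04],"spin": 0,"gripper": 1}]}}

```text
clock: 5.6
ee_pos: [0.5738, -0.0489, 0.1732]
tcp_rot: [0.114, 0.993, -0.0, -0.001]
force: [-0.5, -1.8, -2.0]
opening: 0.153
grip_force: 15.0
```

{"api": "arm_command", "payload": {"deltas": [{"linear": [0,0,-0.04],"spin": 0,"gripper": 1}]}}

```text
clock: 5.7
ee_pos: [0.5738, -0.0489, 0.174]
tcp_rot: [0.114, 0.993, -0.0, -0.001]
force: [-1.2, -1.6, -4.3]
opening: 0.156
grip_force: 15.0
```

{"api": "arm_command", "payload": {"deltas": [{"linear": [0,0,-0.03],"spin": 0,"gripper": 1}]}}

```text
clock: 5.8
ee_pos: [0.5738, -0.0488, 0.1748]
tcp_rot: [0.114, 0.993, -0.0, -0.001]
force: [-1.8, -3.0, -3.6]
opening: 0.155
grip_force: 15.0
```

{"api": "arm_command", "payload": {"deltas": [{"linear": [0,0,-0.05],"spin": 0,"gripper": 1},{"linear": [0,0,-0.05],"spin": 0,"gripper": 1}]}}

```text
clock: 6.0
ee_pos: [0.5739, -0.0488, 0.1776]
tcp_rot: [0.114, 0.993, -0.0, -0.001]
force: [-2.2, -2.3, -3.5]
opening: 0.151
grip_force: 15.0
```

{"api": "arm_command", "payload": {"deltas": [{"linear": [0,0.01,-0.06],"spin": 0,"gripper": 1},{"linear": [0,0.01,-0.06],"spin": 0,"gripper": 1}]}}

```text
clock: 6.2
ee_pos: [0.5739, -0.0485, 0.1808]
tcp_rot: [0.114, 0.993, -0.0, -0.001]
force: [-3.1, -4.4, -3.7]
opening: 0.153
grip_force: 15.0
```

{"api": "arm_command", "payload": {"deltas": [{"linear": [0,-0.03,-0.08],"spin": 0,"gripper": 1},{"linear": [0,0,-0.08],"spin": 0,"gripper": 1}]}}

```text
clock: 6.4
ee_pos: [0.5741, -0.0482, 0.1849]
tcp_rot: [0.114, 0.993, 0.0, -0.0]
force: [-3.1, -0.6, -3.5]
opening: 0.156
grip_force: 15.0
```

{"api": "arm_command", "payload": {"deltas": [{"linear": [0,0.01,-0.08],"spin": 0,"gripper": 1},{"linear": [0,0.01,-0.08],"spin": 0,"gripper": 1}]}}

```text
clock: 6.6
ee_pos: [0.5749, -0.0478, 0.1893]
tcp_rot: [0.114, 0.993, 0.0, 0.0]
force: [-1.6, -0.0, -3.1]
opening: 0.156
grip_force: 15.0
```

```bash
python3 st.py
```

```text
t 6.6 tcp in guard mm [-46.7 -60.2 189.3] yaw rel -gx 0.0005 F guard [-1.58 -0.38 -3.08] op 0.15643913796197934 14.983326941728592 q1,q7 [-0.38  0.37  0.45  1.85 -0.2   0.96  1.5 ]
```

{"api": "arm_command", "payload": {"deltas": [{"linear": [0,0,0],"spin": 0,"gripper": 1},{"linear": [0,0,0],"spin": 0,"gripper": 1},{"linear": [0.15,0.04,0],"spin": 0.02,"gripper": 1},{"linear": [0.225,0.06,0],"spin": 0.03,"gripper": 1},{"linear": [0.374,0.103,0],"spin": 0.05,"gripper": 1},{"linear": [0.374,0.103,0],"spin": 0.05,"gripper": 1}]}}

```text
clock: 7.2
ee_pos: [0.55, -0.0328, 0.1892]
tcp_rot: [0.19, 0.982, 0.0, 0.001]
force: [0.3, -1.1, -2.3]
opening: 0.157
grip_force: 15.0
```

```bash
cat >> st.py <<'E'
g=1e3*np.array([d@Gx,d@Gy]); h=g-[0,128]; print("hinge radius",np.hypot(*h).round(1),"theta",(np.arctan2(-h[0],-h[1])-np.arctan2(46.7,188.2)).round(4), "F in tool",(M.T@s["force"]).round(1))
E
python3 st.py
```

```text
t 7.2 tcp in guard mm [-74.3 -51.2 189.2] yaw rel -gx -0.1529 F guard [ 0.52 -0.98 -2.3 ] op 0.15699566331043208 14.999899864196777 q1,q7 [-0.45  0.33  0.49  1.92 -0.19  0.94  1.32]
hinge radius 194.0 theta 0.1498 F in tool [-0.7 -0.9  2.3]
```

{"api": "arm_command", "payload": {"deltas": [{"linear": [0.56,0.16,0],"spin": 0.075,"gripper": 1},{"linear": [0.56,0.16,0],"spin": 0.075,"gripper": 1},{"linear": [0.56,0.16,0],"spin": 0.075,"gripper": 1},{"linear": [0.56,0.16,0],"spin": 0.075,"gripper": 1},{"linear": [0.56,0.16,0],"spin": 0.075,"gripper": 1},{"linear": [0.56,0.16,0],"spin": 0.075,"gripper": 1}]}}

```text
clock: 7.8
ee_pos: [0.4922, 0.0325, 0.1892]
tcp_rot: [0.405, 0.915, 0.001, 0.001]
force: [0.9, -1.7, -3.0]
opening: 0.152
grip_force: 15.0
```

```bash
python3 st.py
```

```text
t 7.8 tcp in guard mm [-145.4   -0.7  189.2] yaw rel -gx -0.6039 F guard [ 1.24 -1.41 -2.98] op 0.1523203933645467 14.993942230939865 q1,q7 [-0.67  0.23  0.56  2.05 -0.16  0.9   0.71]
hinge radius 194.2 theta 0.6031 F in tool [-1.8 -0.5  3. ]
```

{"api": "arm_command", "payload": {"deltas": [{"linear": [0.56,0.16,0],"spin": 0.075,"gripper": 1},{"linear": [0.56,0.16,0],"spin": 0.075,"gripper": 1},{"linear": [0.56,0.16,0],"spin": 0.075,"gripper": 1},{"linear": [0.56,0.16,0],"spin": 0.075,"gripper": 1},{"linear": [0.56,0.16,0],"spin": 0.075,"gripper": 1},{"linear": [0.56,0.16,0],"spin": 0.075,"gripper": 1}]}}

```text
clock: 8.4
ee_pos: [0.4687, 0.1162, 0.1892]
tcp_rot: [0.598, 0.801, 0.001, 0.0]
force: [2.6, -0.1, -3.7]
opening: 0.154
grip_force: 15.0
```

```bash
python3 st.py
```

```text
t 8.4 tcp in guard mm [-187.4   75.5  189.2] yaw rel -gx -1.0536 F guard [ 2.56  0.53 -3.72] op 0.15423294193156453 14.992631077766418 q1,q7 [-0.89  0.22  0.6   2.07 -0.16  0.9   0.09]
hinge radius 194.6 theta 1.0542 F in tool [-0.8  2.5  3.7]
```

{"api": "arm_command", "payload": {"deltas": [{"linear": [0.56,0.16,0],"spin": 0.075,"gripper": 1},{"linear": [0.56,0.16,0],"spin": 0.075,"gripper": 1},{"linear": [0.56,0.16,0],"spin": 0.075,"gripper": 1},{"linear": [0.56,0.16,0],"spin": 0.075,"gripper": 1},{"linear": [0.45,0.13,0],"spin": 0.06,"gripper": 1},{"linear": [0.3,0.08,0],"spin": 0.04,"gripper": 1},{"linear": [0.15,0.04,0],"spin": 0.02,"gripper": 1},{"linear": [0,0,0],"spin": 0,"gripper": 1}]}}

```text
clock: 9.2
ee_pos: [0.4817, 0.1964, 0.189]
tcp_rot: [0.751, 0.661, 0.001, -0.0]
force: [0.4, 1.2, -2.4]
opening: 0.153
grip_force: 15.0
```

```bash
python3 st.py
```

```text
t 9.2 tcp in guard mm [-192.9  156.5  189. ] yaw rel -gx -1.4691 F guard [ 0.11  1.28 -2.39] op 0.15330957418024221 14.98130813241005 q1,q7 [-1.03  0.3   0.64  1.99 -0.22  0.92 -0.41]
hinge radius 195.0 theta 1.4742 F in tool [1.3 0.2 2.4]
```

{"api": "arm_command", "payload": {"deltas": [{"linear": [0,-0.02,0.12],"spin": 0,"gripper": 1},{"linear": [0,-0.02,0.12],"spin": 0,"gripper": 1},{"linear": [0,-0.01,0.12],"spin": 0,"gripper": 1},{"linear": [0,-0.01,0.1],"spin": 0,"gripper": 1},{"linear": [0,0,0.1],"spin": 0,"gripper": 1},{"linear": [0,0,0.06],"spin": 0,"gripper": 1},{"linear": [0,0,0],"spin": 0,"gripper": 1}]}}

```text
clock: 9.9
ee_pos: [0.4798, 0.1953, 0.1731]
tcp_rot: [0.751, 0.66, -0.0, -0.0]
force: [-1.1, 2.3, 0.2]
opening: 0.154
grip_force: 15.0
```

```bash
python3 st.py
```

```text
t 9.9 tcp in guard mm [-194.5  154.9  173.1] yaw rel -gx -1.4698 F guard [-1.55  1.99  0.22] op 0.15441662081857052 15.000289231538773 q1,q7 [-1.02  0.32  0.63  2.01 -0.24  0.89 -0.39]
hinge radius 196.3 theta 1.4653 F in tool [ 2.1 -1.3 -0.2]
```

{"api": "arm_command", "payload": {"deltas": [{"linear": [0,0,0],"spin": 0,"gripper": 0.6},{"linear": [0,0,0],"spin": 0,"gripper": 0.4},{"linear": [0,0,0],"spin": 0,"gripper": 0.2},{"linear": [0,0,0],"spin": 0,"gripper": 0},{"linear": [0,0,0],"spin": 0,"gripper": -0.2},{"linear": [0,0,0],"spin": 0,"gripper": -0.2}]}}

```text
clock: 10.5
ee_pos: [0.4801, 0.1953, 0.1734]
tcp_rot: [0.751, 0.66, 0.0, 0.0]
force: [0.5, -1.0, -0.1]
opening: 0.593
grip_force: 0.0
```

```bash
python3 st.py
```

```text
t 10.5 tcp in guard mm [-194.2  155.   173.4] yaw rel -gx -1.4699 F guard [ 0.72 -0.89 -0.13] op 0.5927737561041739 0.0 q1,q7 [-1.02  0.32  0.63  2.01 -0.24  0.89 -0.39]
hinge radius 196.1 theta 1.4659 F in tool [-1.   0.6  0.1]
```

{"api": "arm_command", "payload": {"deltas": [{"linear": [0,0,-0.2],"spin": 0,"gripper": -0.2},{"linear": [0,0,-0.5],"spin": 0,"gripper": -0.2},{"linear": [0,0,-0.8],"spin": 0,"gripper": -0.2},{"linear": [0,0,-1],"spin": 0,"gripper": -0.2},{"linear": [0,0,-1],"spin": 0,"gripper": -0.2},{"linear": [0,0,-1],"spin": 0,"gripper": -0.2},{"linear": [0,0,-0.5],"spin": 0,"gripper": -0.2}]}}

```text
clock: 11.2
ee_pos: [0.481, 0.1955, 0.3014]
tcp_rot: [0.751, 0.66, 0.002, 0.0]
force: [-0.8, 0.2, -0.5]
opening: 0.599
grip_force: 0.0
```

{"api": "arm_command", "payload": {"deltas": [{"linear": [0.8,0,0],"spin": 0,"gripper": -0.2},{"linear": [0.9,0,0],"spin": 0,"gripper": -0.2},{"linear": [0.9,0,0],"spin": 0,"gripper": -0.2},{"linear": [0.9,0,0],"spin": 0,"gripper": -0.2},{"linear": [0.8,0,0],"spin": 0,"gripper": -0.2},{"linear": [0.5,0,0],"spin": 0,"gripper": -0.2},{"linear": [0,0,0],"spin": 0,"gripper": -0.2},{"linear": [0,0,0],"spin": 0,"gripper": -0.2}]}}

```text
clock: 12.0
ee_pos: [0.4955, 0.3137, 0.2981]
tcp_rot: [0.751, 0.66, -0.0, 0.0]
force: [-0.7, -0.5, -0.3]
opening: 0.602
grip_force: 0.0
```

```bash
python3 st.py; python3 snap.py open 190,110 200,130
```

```text
t 12.0 tcp in guard mm [-206.   273.8  298.1] yaw rel -gx -1.4705 F guard [-0.58 -0.69 -0.26] op 0.6016021587867293 0.0 q1,q7 [-1.16  0.3   0.63  1.71 -0.19  1.19 -0.62]
hinge radius 252.4 theta 1.9436 F in tool [-0.6 -0.6  0.3]
```

View pics/open.png

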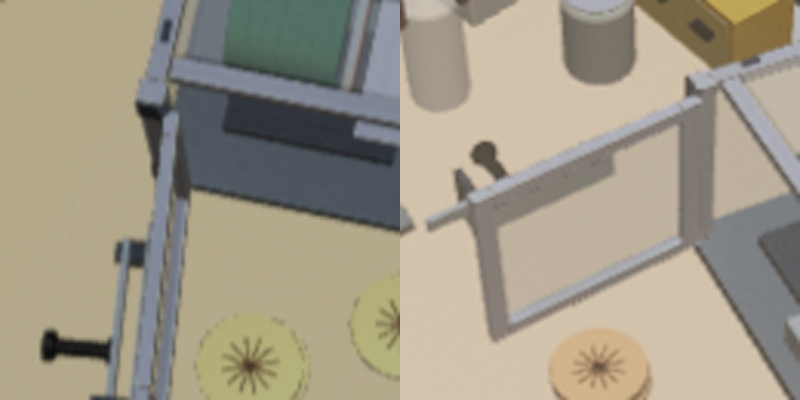

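The gate stands open at about 84°. The knob is free at top-crop pixel (50,345), the bar is parallel to the leaf's top rail and so lying down, and the coasters haven't moved. Handing in.

```bash
python3 -c "
from plant import manip
print(manip.sign_off())"
```

```text
the job is handed in; nothing more can be done
None
```

The job is handed in: the gate stands open at about 84° (1.47 rad) with the bar down on its rest and the arm clear; the push at the knob briefly read 10.9 N against the 11 N limit, and the hand-in gave no verdict.

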